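Load the vial caddy and hold it level

TASK

Take the vial block that stands on the worktop, vials and all, and seat it flat and square in the empty pocket of the metal caddy, next to the block already there. Let go of it, then lift the caddy by its grip bar, level, until its feet are a good hand's breadth (10 to 20 cm) above the worktop, and finish holding it there, steady and level, with both blocks and all four vials still standing in it. Leave the other things on the worktop where they are.

Things in the scene. Friction and masses are not known exactly. Their poses are not given: they have to be found in the camera images.
- caddy: loose aluminium carrying caddy, 0.4 kg (0.62 loaded): deck 86 x 280 mm (long along its own y) on 3 mm feet, with a block pocket at y = +82 mm (empty) and one at y = -82 mm (full), and a grip bar across the middle on two posts (x = +-34 mm, 10 x 6 mm). Balances at the bar when both pockets are full. Origin under the centre, at the underside of the feet; z up
- handle (a point): centre of the caddy's grip bar: plain grey bar 84 mm long (along the caddy's x), 14 mm thick (along y), 20 mm high, centred 120 mm above the underside of the caddy's feet; same axes as the caddy
- pocket (a point): centre of the empty pocket's floor, 8 mm above the underside of the feet; axes as the caddy. Pocket 63 (x) x 102 mm (y) inside, bounded only at its corners by lips 20 mm long each way, 11 mm high, flared outward at the top; the middle of each side is open. A seated block has its underside here, its long side along y, either way round
- loose_block: block to load, on the worktop, 0.11 kg with vials: clear teal plastic vial block 60 x 98 x 26 mm (long along its own y), with vials standing in it in a row along y at y = +22 and -22 mm; origin at the centre of its underside, z up. Vial tops 52 mm above its underside. Grip it across its 60 mm width at mid-length, firmly (70 N): it swings in a light grip.
- stowed_block: the block already seated in the caddy: clear teal plastic vial block 60 x 98 x 26 mm (long along its own y), with vials standing in it in a row along y at y = +22 and -22 mm; origin at the centre of its underside, z up. Holds two taller capped vials, whose tops stand up to 66 mm above the block's underside.
- vial_a: loose open glass vial, 22 mm across, 45 mm tall, standing 7 mm above the loose block's underside in the seat at the block's y = +22 mm; origin at the centre of its bottom, z up
- vial_b: loose capped glass vial, 22 mm across, 44 mm tall, in the loose block at y = -22 mm; origin at the centre of its bottom, z up
- stowed_vial_a: loose capped vial, 22 mm across, 59 mm tall, in the seated block; origin at the centre of its bottom, z up
- stowed_vial_b: loose capped vial, 22 mm across, 51 mm tall, in the seated block; origin at the centre of its bottom, z up
- yellow_dropper: dropper bottle 22 mm across, 77 mm tall, bystander behind the work; origin at the centre of its bottom
- blue_dropper: dropper bottle 22 mm across, 77 mm tall, bystander at the left; origin at the centre of its bottom
- cap: white screw cap 20 mm across, 14 mm tall, lying at the robot's side of the work, bystander; origin at the centre of its bottom

How it is judged (in metres and radians):
On the way, in this order (a step that is already met when the one before it is completed fails the run):
1. the loose block, with its vials upright, sits flat and square in the empty pocket of the caddy, which still stands on the worktop, and the fingers have let go of it (x of loose_block in the frame of caddy between -0.005 and 0.005 m and y of loose_block in the frame of caddy between 0.0755 and 0.0885 m and z of loose_block in the frame of caddy between 0.005 and 0.0105 m and angle between the x axis of loose_block and the x axis of caddy, either way round below 0.09 rad and angle between the z axis of loose_block and the z axis of caddy, either way round below 0.035 rad and angle between each of vial_a, vial_b, stowed_vial_a, stowed_vial_b's own z axis and vertical below 0.3 rad and z of each of vial_a, vial_b in the frame of loose_block below 0.015 m and horizontal distance between each of vial_a, vial_b and loose_block below 0.04 m and z of each of stowed_vial_a, stowed_vial_b in the frame of stowed_block below 0.015 m and horizontal distance between each of stowed_vial_a, stowed_vial_b and stowed_block below 0.04 m and height (world z) of caddy below 0.008 m and contact force between the fingers and loose_block below 0.3 N), for 0.3 s.
2. the loaded caddy hangs from the fingers, level, clear of the worktop (height (world z) of caddy between 0.08 and 0.3 m and angle between caddy's own z axis and vertical below 0.1 rad and contact force between the fingers and caddy above 2 N), for 0.2 s.
At the end, for the whole second after the job is handed in: fingers hold the caddy by its bar, feet 80 to 300 mm up, tilt under 0.10 rad, at rest (0.03 m/s, 0.15 rad/s); both blocks untouched in their pockets (5 mm x, 6.5 mm y, 3 mm z, yaw 0.09, flat to 0.035 rad); four vials upright in them; bystanders within 30 mm of their starts (all of step 2 and x of loose_block in the frame of caddy between -0.005 and 0.005 m and y of loose_block in the frame of caddy between 0.0755 and 0.0885 m and z of loose_block in the frame of caddy between 0.005 and 0.0105 m and angle between the x axis of each of loose_block, stowed_block and the x axis of caddy, either way round below 0.09 rad and angle between the z axis of each of loose_block, stowed_block and the z axis of caddy, either way round below 0.035 rad and x of stowed_block in the frame of caddy between -0.005 and 0.005 m and y of stowed_block in the frame of caddy between -0.0885 and -0.0755 m and z of stowed_block in the frame of caddy between 0.005 and 0.0105 m and angle between each of vial_a, vial_b, stowed_vial_a, stowed_vial_b's own z axis and vertical below 0.3 rad and z of each of vial_a, vial_b in the frame of loose_block below 0.015 m and horizontal distance between each of vial_a, vial_b and loose_block below 0.04 m and z of each of stowed_vial_a, stowed_vial_b in the frame of stowed_block below 0.015 m and horizontal distance between each of stowed_vial_a, stowed_vial_b and stowed_block below 0.04 m and contact force between the fingers and loose_block below 0.3 N and contact force between the fingers and stowed_block below 0.3 N and distance between the grasp point and handle below 0.06 m and linear speed of caddy below 0.03 m/s and angular speed of caddy below 0.15 rad/s and distance of each of yellow_dropper, blue_dropper, cap from where it was at the start of the episode below 0.03 m); the arm keeps its last pose, push and grip.
It fails at once if the caddy is tipped by more than 0.3 rad (angle between caddy's own z axis and vertical above 0.3 rad).
It fails at once if a vial falls over (angle between any of vial_a, vial_b, stowed_vial_a, stowed_vial_b's own z axis and vertical above 0.8 rad).
It fails at once if a bystander is pushed by more than 50 mm or knocked over (distance of any of yellow_dropper, blue_dropper, cap from where it was at the start of the episode above 0.05 m or angle between any of yellow_dropper, blue_dropper, cap's own z axis and vertical above 0.6 rad).
It also fails if it takes over 64 s, if anything falls off the work surface, if the arm or the gripper's body presses on something with over 40 N, if the wrist force passes 120 N, or if a joint passes its speed limit or range.

ROBOT

A 7-joint arm with a two-finger parallel gripper is mounted at the origin on a cart in front of the work surface, level with it; the furniture and walls round the work are solid. World frame = base frame: x ahead of the robot, y to its left, z up, the work surface at z = 0. Lengths are in mm, angles in rad, forces in N, time in s.
With the tool pointing down it reaches from about 425 to 975 mm from the base axis. Payload 16.7 kg.
Tool frame: the origin (TCP) lies on the centre line of the jaws, within the pads' length; the fingertips stand r.tips_ahead ahead of it and the grasp point (between the pads) lies 11 mm behind it (r.tips_ahead is the distance from the TCP to the fingertips, in mm); z points along the fingers, y is the line along which they close (so a half turn about z gives the same grasp; the last joint's range is limited). The gripper opens to 85 mm and grips with 20 to 120 N. Pads are 22 mm wide; open, the fingers measure 114 mm over their backs; the gripper's body (76 mm by 85 mm) begins 54 mm behind the grasp point. The pads swing forward as they close: fully open they stand 13 mm farther back than shut.
Start: joints at [1.04, 0.426, 0.074, 1.606, -0.034, 1.111, -0.067], TCP at [251.466, -626.372, 239.302] pointing down, gripper open.
Joint ranges: [-2.85, 2.85], [-0.5, 2.14], [-1.23, 1.37], [0.21, 2.46], [-1.02, 4.16], [0.16, 2.05], [-2.73, 2.73]. Speed limits (rad/s): [1.89, 1.89, 2.39, 2.39, 3.01, 3.01, 3.01].

INTERFACE

Orientations are given as a unit quaternion [w, x, y, z].
In Python, from station import r, optics gives the robot as it stands. The module is installed in compiled form; this text tells all that it offers.
- The arm moves only by the shell command python3 -m crank 'ROWS' [OPENING]. ROWS is JSON, a list of rows, each a list of 6 numbers: the shift along the tool's x, y, z in mm, then the turn, a rotation vector about the tool's x, y, z in degrees. In form: [[x, y, z, wx, wy, wz], ...]. A call has exactly 10 rows; each row is the pose to reach, as a shift and turn from the pose commanded when the call began, along the tool's axes at that moment; what a row does not reach only later rows make up. A row lasts 1/8 s, in which the tool goes at most 62.5 mm and 10.7 degrees, less where a joint would pass 70% of its speed; a pose out of reach is approached as far as the arm can. A call with a gripper value outside its range is refused whole. OPENING is the closure, from -1 (fully open) to 1 (shut), set as the call begins (- or left out, the last holds). The fingers move at their own pace and stop on an object; the grip force is fixed at half the most. Time passes only in rows, so rows that repeat a pose let the fingers close, or fill a call up. It gives the time, the measured TCP pose, the force, the opening and the grip force at its end, in the units of the state.
- r.read_state(): the state, without advancing time (a new reading comes with each control period).
- optics.snapshot(name): name is "side" or "top"; returns (picture, depth): 480x640x3 uint8, red, green, blue; 480x640 float32, mm along the optical axis (not along the pixel's ray), 0 where there is no reading.
- optics.get_calibration(name): a dict with "fx", "fy", "cx", "cy" (pixels), "k1" (the pictures are not rectified: a ray, as slopes to the right and down, at radius r is drawn at 1 + k1 r^2 times it, then the intrinsics apply), "world_to_cam" (4x4, takes a point from world to camera coordinates). Camera axes: x right, y up, looking along -z (the intrinsics and any distortion apply to the point x, -y, -z); pixel columns grow to the right and rows downward; lengths in mm; the calibration is good to about 2 mm. A picture is of the moment at which its call begins. get_calibration takes no time and is no camera call.
- r.close_job(): hands the job in; it is judged then, once.
The state is a dict: "time_s": time; "joint_positions": joint angles; "joint_vel": joint speeds; "joint_efforts": joint torques, N m; "ee_pos": TCP position; "eef_rot": TCP orientation; "force": force on the tool from outside, world axes, zero at the start; "torque": the same for the moment, N m; "width": finger opening in mm; "finger_force": force on a finger pad.
Only numpy, scipy, OpenCV 4.12 (cv2) and the standard library are available. Lean on these libraries where they do the work, as an engineer would, in place of code of your own. Each camera call takes 0.05 s, during which the arm holds its last target. There are 200 camera calls.

## Working session

There is one attempt and no reset: what is moved stays moved. The work goes in short steps, Python scripts to look and compute and a shell command to move; the robot and the scene stay as the last step left them, time stands still between calls to the robot, and variables do not carry over. Pictures are saved under pics/ and viewed, at most 10 in all, crops included, and the job is handed in when it is done.

```bash
mkdir -p pics
cat > h.py <<'E'
import numpy as np, cv2
from station import r, optics
from scipy.spatial.transform import Rotation as R
def cloud(name):
    im,d=optics.snapshot(name); c=optics.get_calibration(name)
    v,u=np.mgrid[0:480,0:640]
    K=np.array([[c['fx'],0,c['cx']],[0,c['fy'],c['cy']],[0,0,1.]])
    p=cv2.undistortPoints(np.stack([u.ravel(),v.ravel()],1).astype(np.float64)[:,None],K,np.array([c['k1'],0,0,0,0.]))[:,0]
    z=d.ravel().astype(float)
    P=np.stack([p[:,0]*z,-p[:,1]*z,-z,np.ones_like(z)],1)
    W=(np.linalg.inv(np.array(c['world_to_cam']))@P.T).T[:,:3].reshape(480,640,3)
    W[d==0]=np.nan
    return im,d,W
def project(name,X):
    c=optics.get_calibration(name); X=np.atleast_2d(X)
    q=(np.array(c['world_to_cam'])@np.c_[X,np.ones(len(X))].T).T
    a=q[:,0]/-q[:,2]; b=-q[:,1]/-q[:,2]; s=1+c['k1']*(a*a+b*b)
    return np.c_[c['fx']*a*s+c['cx'],c['fy']*b*s+c['cy']]
def tool():
    s=r.read_state(); q=s['eef_rot']; return np.array(s['ee_pos']),R.from_quat([q[1],q[2],q[3],q[0]])
def save(n,im): cv2.imwrite('pics/'+n,cv2.cvtColor(im,cv2.COLOR_RGB2BGR))
E
python3 - <<'E'
from h import *
for n in('top','side'):
    im,d,W=cloud(n); save(n+'0.png',im); np.save(n+'0.npy',W)
    print(n,np.linalg.inv(np.array(optics.get_calibration(n)['world_to_cam'])).round(2).tolist(),(d==0).mean())
p,q=tool(); print(p,q.as_matrix().round(3),r.tips_ahead,r.read_state())
E
```

```text
top [[-0.07, 0.98, -0.2, 255.83], [-1.0, -0.07, 0.01, 2.54], [-0.0, 0.2, 0.98, 1429.68], [0.0, 0.0, 0.0, 1.0]] 0.005325520833333333
side [[0.99, 0.02, -0.1, 440.94], [-0.1, 0.32, -0.94, -868.06], [0.02, 0.95, 0.32, 411.77], [0.0, 0.0, 0.0, 1.0]] 0.04984375
[ 251.32555398 -626.06827941  238.67027318] [[ 0.928  0.373 -0.001]
 [ 0.373 -0.928  0.001]
 [-0.    -0.001 -1.   ]] 8.0 {'time_s': 0.1, 'joint_positions': array([ 1.03953926,  0.42668705,  0.07383785,  1.60653884, -0.03412288,
        1.11083211, -0.06709475]), 'joint_vel': array([ 0.0028601 , -0.00245973,  0.00031902, -0.00047513, -0.00053414,
        0.00083115,  0.00148823]), 'joint_efforts': array([ 6.93586117e-03, -9.51535892e+01,  3.77042279e+00, -4.64410794e+01,
        1.95766753e-02,  6.47150679e-03,  1.02798094e-04]), 'ee_pos': array([ 251.32555398, -626.06827941,  238.67027318]), 'eef_rot': array([-5.86071898e-04,  9.81839904e-01,  1.89710407e-01, -1.43431984e-04]), 'force': array([ 0.03248524,  0.57547972, -0.49700406]), 'torque': array([-0.04503717,  0.00439093, -0.01312199]), 'finger_force': 0.0, 'width': 85.20183686076926}
```

View pics/top0.png

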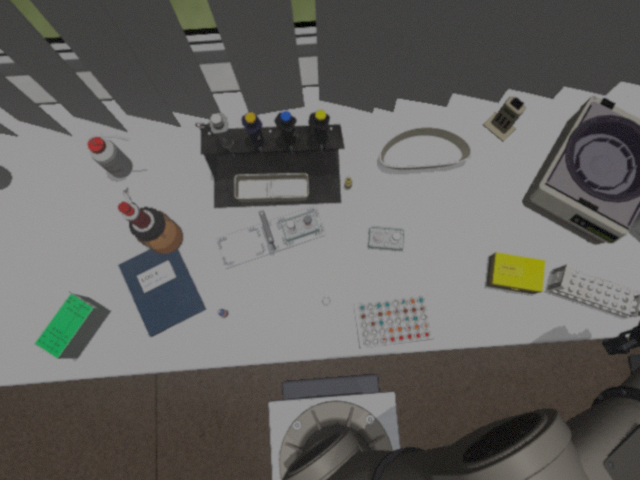

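View pics/side0.png

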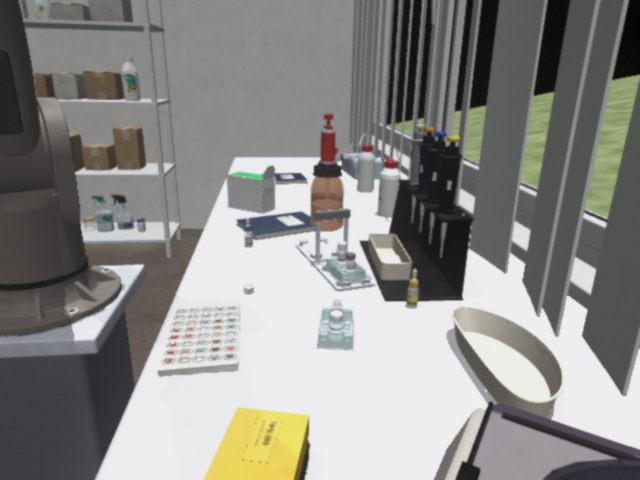

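The top picture shows the caddy with its bar at (268,232), the empty pocket at (241,246) and the full one at (300,226). The loose block is at (386,238), the yellow dropper at (348,183), the blue dropper at (223,313) and the cap at (326,300). The side view agrees.

Run:
```python
from h import *
W=np.load('top0.npy'); im=cv2.imread('pics/top0.png')
def rect(sel,lab):
    P=W[sel]; 
    c,s,a=cv2.minAreaRect(P[:,:2].astype(np.float32)); print(lab,len(P),np.round(c,1),np.round(s,1),round(a,1),'z',np.percentile(P[:,2],[5,50,95]).round(1),'mean',P.mean(0).round(1)); return P
v,u=np.mgrid[0:480,0:640]; z=W[...,2]
def box(a,b,c,d): return (u>=a)&(u<b)&(v>=c)&(v<d)
print('table',np.nanmedian(z[box(330,360,210,240)]))
P=rect(box(255,282,205,258)&(z>100)&(z<140),'bar')
P=rect(box(212,330,205,270)&(z>2)&(z<18),'deck')
P=rect(box(275,330,205,245)&(z>20)&(z<45),'stowed')
P=rect(box(275,330,205,245)&(z>55)&(z<90),'stowed vials')
P=rect(box(360,410,222,255)&(z>15),'loose')
P=rect(box(360,410,222,255)&(z>5),'loose5')
for vv in range(228,250,3): print(z[vv,366:408:3].round(0).tolist())
crop=im[195:275,205:415]; cv2.imwrite('pics/c0.png',cv2.resize(crop,None,fx=3.8,fy=3.8,interpolation=cv2.INTER_CUBIC))
```

```text
table -0.41607533866385893
bar 196 [568.7 128.8] [82.9 14.1] 14.7 z [124.5 128.9 133.6] mean [567.5 128.3 128.9]
deck 3266 [570.8 131.8] [316.6 176.1] 85.7 z [ 2.4  6.7 14.2] mean [566.5 149.8   7.1]
stowed 622 [589.7  50. ] [ 74.4 111.8] 14.7 z [23.3 33.  38.5] mean [587.5  49.7  32.5]
stowed vials 114 [589.6  49.9] [19.9 65.2] 15.1 z [60.5 68.7 77.2] mean [588.8  50.9  69. ]
loose 733 [ 540.8 -176. ] [92.5 57. ] 80.4 z [19.4 26.  50.4] mean [ 539.  -175.9   28.4]
loose5 817 [ 543.9 -173. ] [129.8  88.6] 83.5 z [ 7.3 25.3 50.2] mean [ 538.6 -174.1   26.3]
[-1.0, 5.0, 24.0, 30.0, 29.0, 24.0, 26.0, 26.0, 24.0, 30.0, 25.0, -3.0, 0.0, 3.0]
[2.0, 10.0, 20.0, 25.0, 29.0, 22.0, 28.0, 24.0, 28.0, 32.0, 25.0, 27.0, 22.0, -4.0]
[-2.0, 12.0, 25.0, 39.0, 22.0, 44.0, 26.0, 27.0, 26.0, 46.0, 54.0, 54.0, 26.0, -5.0]
[6.0, 21.0, 31.0, 39.0, 50.0, 46.0, 26.0, 29.0, 28.0, 54.0, 50.0, 50.0, 22.0, 3.0]
[0.0, 25.0, 30.0, 27.0, 33.0, 23.0, 26.0, 21.0, 26.0, 37.0, 49.0, 23.0, 24.0, -2.0]
[-3.0, 24.0, 20.0, 28.0, 23.0, 23.0, 27.0, 19.0, 22.0, 24.0, 21.0, 23.0, 31.0, -4.0]
[7.0, 19.0, 30.0, 27.0, 28.0, 30.0, 23.0, 28.0, 25.0, 20.0, 24.0, 22.0, 23.0, -6.0]
[0.0, -5.0, 1.0, 7.0, 5.0, 8.0, 11.0, 12.0, 12.0, 14.0, 18.0, 17.0, 21.0, -2.0]
```

View pics/c0.png

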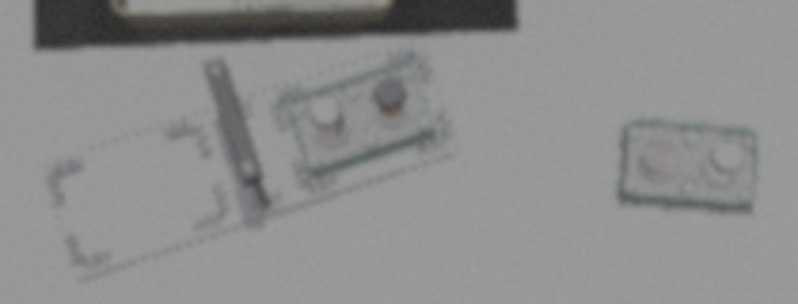

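The crop agrees with the fits. The bar is at (568.7, 128.8) with caddy x at +14.7°, which predicts the stowed block at (589.5, 49.5); I measured (589.6, 49.9). The pocket should therefore be near (548, 208). The loose block is at about (541, -176) with its x axis near -9.6°. Next I work out the move to hover above it.

```bash
cat >> h.py <<'E'
def need(x,y,z,yaw):
    p,q=tool(); yd=np.array([np.cos(np.radians(yaw)),np.sin(np.radians(yaw)),0]); zd=np.array([0,0,-1.])
    T=R.from_matrix(np.c_[np.cross(yd,zd),yd,zd])
    print('shift',q.inv().apply(np.array([x,y,z])-p).round(1),'turn',(q.inv()*T).as_rotvec(degrees=True).round(2),'now',p.round(1))
E
python3 - <<'E'
from h import *
W=np.load('top0.npy'); v,u=np.mgrid[0:480,0:640]; z=W[...,2]
m=((u>=360)&(u<410)&(v>=222)&(v<255)&(z>18)&(z<34)).astype(np.uint8)
m=cv2.morphologyEx(m,cv2.MORPH_CLOSE,np.ones((5,5))); m=cv2.morphologyEx(m,cv2.MORPH_OPEN,np.ones((5,5)))
P=W[(m>0)&(z>18)&(z<60)]; print(cv2.minAreaRect(P[:,:2].astype(np.float32)))
C=np.cov(P[:,:2].T); w,V=np.linalg.eigh(C); print('pca',np.degrees(np.arctan2(V[1,1],V[0,1])))
need(541,-176,160,-9)
E
```

```text
((540.8607177734375, -175.93894958496094), (92.4413070678711, 56.97938919067383), 80.1895523071289)
pca 79.70244559977056
shift [ 436.5 -309.7   79. ] turn [-6.000e-02 -3.000e-02 -5.913e+01] now [ 251.3 -626.1  238.7]
```

```bash
python3 -m crank '[[30,-20,0,0,0,-4],[80,-56,0,0,0,-11],[130,-92,0,0,0,-18],[180,-128,0,0,0,-25],[230,-163,5,0,0,-32],[280,-199,15,0,0,-39],[330,-234,30,0,0,-46],[380,-270,45,0,0,-53],[420,-298,60,0,0,-58],[436,-310,70,0,0,-60]]' -1
python3 - <<'E'
from h import *
need(541,-176,110,-10)
E
```

```text
time_s: 1.35
ee_pos: [541.6, -173.1, 168.5]
eef_rot: [-0.001, 0.754, 0.657, 0.0]
force: [-0.1, -1.1, -0.9]
width: 85.4
finger_force: 0.0
shift [-3.  -0.2 58.5] turn [-0.04 -0.06  2.18] now [ 541.6 -173.1  168.5]
```

```bash
python3 -m crank '[[0,0,10,0,0,2],[0,0,30,0,0,2],[0,0,50,0,0,2],[0,0,70,0,0,2],[0,0,85,0,0,2],[0,0,95,0,0,2],[0,0,100,0,0,2],[0,0,100,0,0,2],[0,0,100,0,0,2],[0,0,100,0,0,2]]' -1
python3 - <<'E'
from h import *
need(541,-176,12,-10)
im,d,W=cloud('side'); c=project('side',[541,-176,40])[0].astype(int); print(c)
save('side1.png',cv2.resize(im[c[1]-80:c[1]+60,c[0]-90:c[0]+90],None,fx=4,fy=4))
E
```

```text
time_s: 2.6
ee_pos: [540.9, -176.3, 69.8]
eef_rot: [0.0, 0.767, 0.642, 0.0]
force: [0.7, 0.0, 0.2]
width: 85.1
finger_force: 0.0
shift [ 0.4  0.  57.8] turn [ 0.04  0.01 -0.13] now [ 540.9 -176.3   69.8]
[334 311]
```

View pics/side1.png

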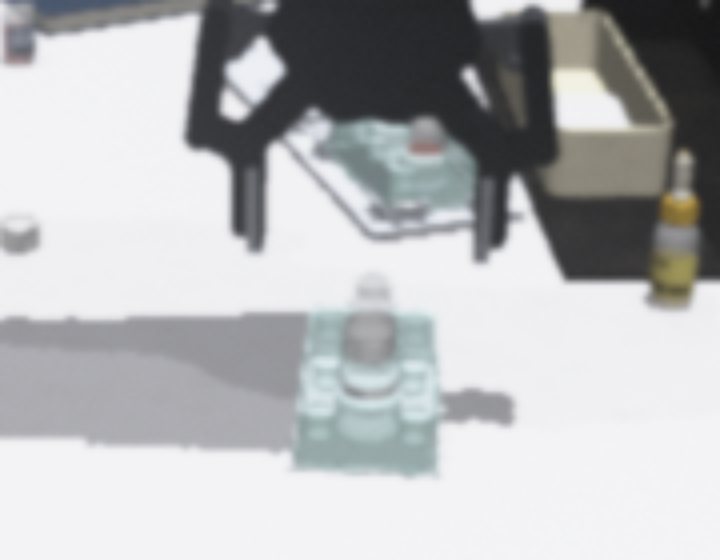

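The crop shows the jaws centred over the block: fingertips at about columns 250 and 480, block centre at about 368. I descend and grip.

```bash
python3 -m crank '[[0,0,10,0,0,0],[0,0,20,0,0,0],[0,0,30,0,0,0],[0,0,40,0,0,0],[0,0,48,0,0,0],[0,0,54,0,0,0],[0,0,57,0,0,0],[0,0,57,0,0,0],[0,0,57,0,0,0],[0,0,57,0,0,0]]' -1; python3 -m crank '[[0,0,0,0,0,0],[0,0,0,0,0,0],[0,0,0,0,0,0],[0,0,0,0,0,0],[0,0,0,0,0,0],[0,0,0,0,0,0],[0,0,0,0,0,0],[0,0,0,0,0,0],[0,0,0,0,0,0],[0,0,0,0,0,0]]' 1
```

```text
time_s: 3.9
ee_pos: [540.7, -176.3, 12.6]
eef_rot: [0.0, 0.767, 0.642, 0.0]
force: [0.3, 0.2, 0.1]
width: 85.4
finger_force: 0.0
time_s: 5.15
ee_pos: [540.8, -176.3, 12.8]
eef_rot: [0.0, 0.767, 0.642, 0.0]
force: [-2.2, 0.9, 8.9]
width: 56.3
finger_force: 63.8
```

```bash
python3 -m crank '[[0,0,-3,0,0,0],[0,0,-10,0,0,0],[0,0,-25,0,0,0],[0,0,-45,0,0,0],[0,0,-70,0,0,0],[0,0,-95,0,0,0],[0,0,-120,0,0,0],[0,0,-140,0,0,0],[0,0,-155,0,0,0],[0,0,-160,0,0,0]]' 1
python3 - <<'E'
from h import *
need(548,208.1,173,14.7)
im,d,W=cloud('side'); c=project('side',[541,-176,185])[0].astype(int); print(c)
a,b=max(c[1]-70,0),max(c[0]-90,0)
save('side2.png',cv2.resize(im[a:a+140,b:b+180],None,fx=4,fy=4))
E
```

```text
time_s: 6.4
ee_pos: [540.9, -176.4, 173.6]
eef_rot: [0.001, 0.767, 0.642, 0.0]
force: [-0.1, -0.6, -1.2]
width: 56.6
finger_force: 63.9
shift [379.7 -60.6   0.4] turn [  0.08   0.03 -24.83] now [ 540.9 -176.4  173.6]
[337 228]
```

View pics/side2.png

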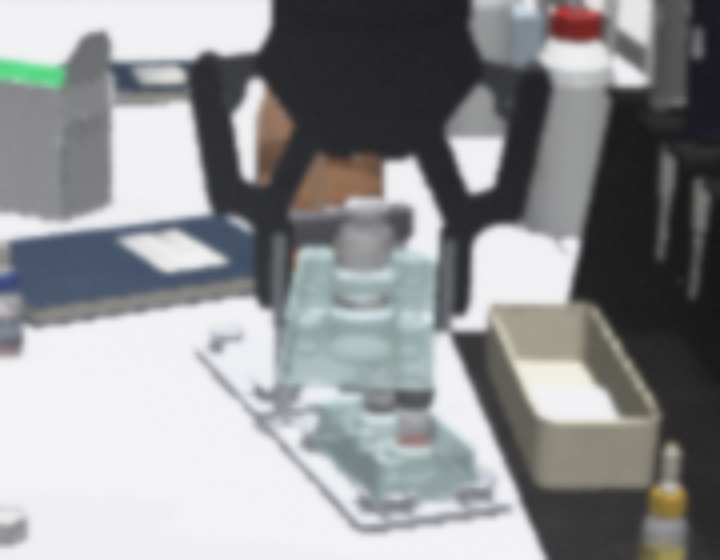

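The block hangs straight and looks level, with its front bottom edge at row 385. I check tilt and along-jaw offset from the depth.

```bash
cat > blk.py <<'E'
from h import *
def blk():
    p,q=tool()
    for n in('side','top'):
        im,d,W=cloud(n); L=q.inv().apply((W-p).reshape(-1,3))
        T=(abs(L[:,1])<26)&(abs(L[:,0])<60)&(L[:,2]>-30)&(L[:,2]<15)
        Q=L[T]; 
        if len(Q)<30: print(n,'few',len(Q)); continue
        print(n,len(Q),'x',np.percentile(Q[:,0],[1,3,50,97,99]).round(1),'z',np.percentile(Q[:,2],[3,50,97]).round(1))
        for a in range(-60,60,10):
            k=Q[(Q[:,0]>=a)&(Q[:,0]<a+10)]
            if len(k)>5: print(a,len(k),np.percentile(k[:,2],[10,50,90]).round(1))
        F=Q[Q[:,2]>-5]; 
        if len(F)>20: print('front',np.percentile(F[:,0],[5,25,50,75]).round(1),np.polyfit(F[:,2],F[:,0],1).round(3))
if __name__=='__main__': blk()
E
python3 blk.py
```

```text
side 1156 x [-50.6 -49.9 -45.5  31.6  43.3] z [-26.9 -10.8  11.4]
-60 31 [-7.2  8.9 11.9]
-50 590 [-11.1  -0.9  10.1]
-40 216 [-26.5 -15.5 -11.9]
-30 73 [-25.8 -12.8 -11.9]
-20 42 [-12.9 -12.6 -12. ]
-10 28 [-13.1 -12.6 -12.1]
0 42 [-13.1 -12.6 -11. ]
10 56 [-28.9 -12.8 -12.1]
20 35 [-13.3 -12.6 -12. ]
30 22 [-13.  -12.5 -12.2]
40 21 [-12.4 -11.8 -10.3]
front [-50.2 -48.9 -48.  -47.2] [ -0.058 -47.807]
top 246 x [14.3 16.7 35.2 47.2 47.7] z [-27.3 -11.8  10.3]
10 19 [-17.4 -12.2  -9.6]
20 57 [-27.6 -12.2  -8.7]
30 91 [-20.  -12.8  -8.9]
40 79 [-14.2  -8.8  10.2]
front [45.1 46.3 46.6 47.2] [ 0.124 45.865]
```

Block top is level (tool z -12.6 throughout) and centred to within 1 mm. I carry it over the bar to the pocket in two calls.

```bash
python3 -m crank '[[4,-1,0,0,0,-1],[14,-2,0,0,0,-3],[32,-5,0,0,0,-6],[54,-9,0,0,0,-9],[80,-13,0,0,0,-12],[106,-17,0,0,0,-16],[132,-21,0,0,0,-19],[154,-25,0,0,0,-22],[170,-28,0,0,0,-24],[180,-29,0,0,0,-24.8]]' 1
python3 - <<'E'
from h import *
need(548,208.2,173,14.7)
E
```

```text
time_s: 7.8
ee_pos: [543.7, 6.9, 172.3]
eef_rot: [-0.0, 0.61, 0.792, 0.0]
force: [0.3, -0.6, -1.4]
width: 56.6
finger_force: 63.9
shift [193.5  55.4  -0.7] turn [-0.   -0.    0.06] now [543.7   6.9 172.3]
```

```bash
python3 -m crank '[[6,2,0,0,0,0],[22,6,0,0,0,0],[46,13,0,0,0,0],[74,21,0,0,0,0],[104,30,0,0,0,0],[134,38,0,0,0,0],[160,46,0,0,0,0],[180,51,0,0,0,0],[190,54,0,0,0,0],[193,55,0,0,0,0]]' 1
python3 - <<'E'
from h import *
need(548,208.2,21,14.7)
im,d,W=cloud('top'); np.save('top3.npy',W)
v,u=np.mgrid[0:480,0:640]; z=W[...,2]
def rect(s,l):
    P=W[s]; print(l,len(P),cv2.minAreaRect(P[:,:2].astype(np.float32)) if len(P)>5 else '')
b=lambda a,c,e,f:(u>=a)&(u<c)&(v>=e)&(v<f)
rect(b(275,330,205,245)&(z>60)&(z<90),'stowed vials')
rect(b(275,330,205,245)&(z>22)&(z<40),'stowed')
im2,_,W2=cloud('side'); c=project('side',[548,208,100])[0].astype(int); print(c)
a,e=max(c[1]-90,0),max(c[0]-80,0)
x=np.hstack([cv2.resize(im2[a:a+150,e:e+110],None,fx=3.6,fy=3.6),cv2.resize(im[190:290,200:280],(400,540))[:540]]); save('s3.png',x)
E
python3 blk.py
```

```text
time_s: 9.05
ee_pos: [548.0, 206.8, 172.3]
eef_rot: [-0.0, 0.611, 0.792, -0.0]
force: [0.1, 0.3, -1.5]
width: 56.5
finger_force: 63.9
shift [  1.3   0.4 151.3] turn [-0.01  0.   -0.02] now [548.  206.8 172.3]
stowed vials 108 ((590.311279296875, 49.818511962890625), (21.71736717224121, 64.33747863769531), 16.212684631347656)
stowed 524 ((593.24658203125, 44.2946662902832), (63.52293014526367, 101.56761169433594), 19.01786231994629)
[317 212]
side 448 x [-51.1 -50.4 -45.1  16.9  20.4] z [-28.2 -10.3  11.9]
-60 26 [-5.1  5.3 12.2]
-50 228 [-11.6  -0.7  10.4]
-40 69 [-26.8 -17.6 -12.3]
-30 34 [-25.3 -17.7 -12.2]
-20 13 [-12.7 -12.4 -12.1]
-10 10 [-23.6 -12.4 -11.9]
0 24 [-24.7 -12.7 -10.9]
10 38 [-28.4 -20.4 -14.3]
front [-50.7 -49.1 -47.6 -46.5] [ -0.092 -47.123]
top few 0
```

View pics/s3.png

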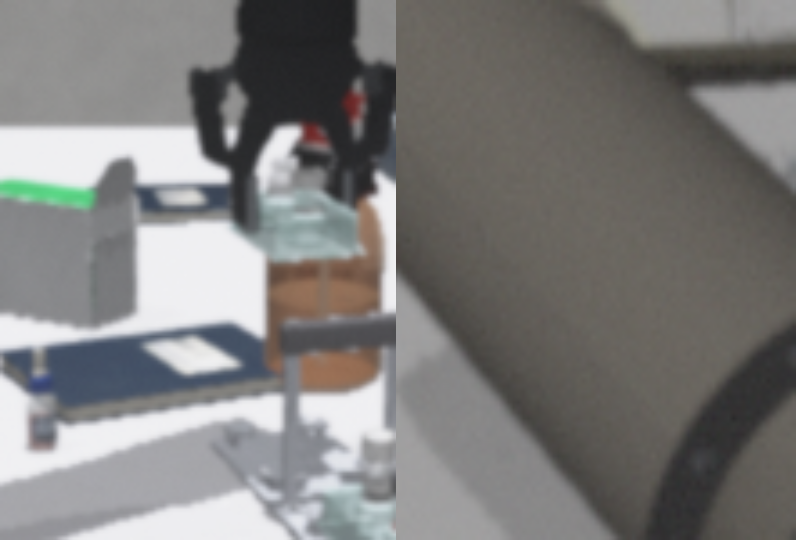

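The block hangs level above the pocket. The brown bottle stands beyond it, so I check its clearance before lowering.

Run:
```python
from h import *
W=np.load('top0.npy').reshape(-1,3); 
for lo,hi in((20,60),(60,100),(100,150),(150,200),(200,300)):
    k=W[(W[:,0]>440)&(W[:,0]<680)&(W[:,1]>200)&(W[:,1]<420)&(W[:,2]>lo)&(W[:,2]<hi)]
    if len(k)>5: print(lo,len(k),np.percentile(k[:,0],[1,50,99]).round(),np.percentile(k[:,1],[1,50,99]).round())
need(548,208.2,21,14.7)
```

```text
20 264 [442. 552. 674.] [202. 372. 418.]
60 192 [542. 561. 619.] [362. 372. 418.]
100 359 [543. 564. 628.] [363. 377. 418.]
150 610 [549. 578. 628.] [368. 388. 419.]
200 380 [571. 582. 609.] [389. 398. 418.]
shift [  2.5   0.5 151.3] turn [-0.01  0.02 -0.09] now [548.2 205.7 172.3]
```

```bash
python3 -m crank '[[1,0,5,0,0,0],[1.5,0.4,18,0,0,0],[1.5,0.4,36,0,0,0],[1.5,0.4,56,0,0,0],[1.5,0.4,76,0,0,0],[1.5,0.4,94,0,0,0],[1.5,0.4,108,0,0,0],[1.5,0.4,116,0,0,0],[1.5,0.4,120,0,0,0],[1.5,0.4,120,0,0,0]]' 1
python3 - <<'E'
from h import *
need(548,208.2,21,14.7)
im2,_,W2=cloud('side'); c=project('side',[548,208,40])[0].astype(int)
a,e=max(c[1]-60,0),max(c[0]-60,0)
save('s4.png',cv2.resize(im2[a:a+100,e:e+133],None,fx=6,fy=6,interpolation=cv2.INTER_CUBIC))
need(548,208.2,21,14.7)
E
python3 blk.py | grep -v top
```

```text
time_s: 10.5
ee_pos: [548.1, 208.3, 52.5]
eef_rot: [0.0, 0.611, 0.792, 0.0]
force: [0.7, 0.2, -1.4]
width: 56.4
finger_force: 63.9
shift [-0.1 -0.2 31.5] turn [ 0.01 -0.   -0.02] now [548.1 208.3  52.5]
shift [-0.1 -0.3 31.7] turn [ 0.03 -0.   -0.03] now [548.3 208.3  52.7]
side 340 x [-51.7 -50.5 -41.6  19.7  25.9] z [-27.7 -11.2  11.3]
-60 17 [-9.6  4.4 11. ]
-50 159 [-11.3  -0.7  10.1]
-40 62 [-27.1 -17.1 -12. ]
-30 16 [-23.5 -12.6 -11.4]
-20 13 [-27.3 -12.7 -11.2]
-10 11 [-13.1 -11.9 -11.1]
0 20 [-14.3 -12.5 -10.5]
10 32 [-27.1 -19.4 -13. ]
20 8 [-24.8 -12.4 -11.1]
front [-50.7 -48.7 -47.4 -46.1] [ -0.086 -46.74 ]
```

View pics/s4.png

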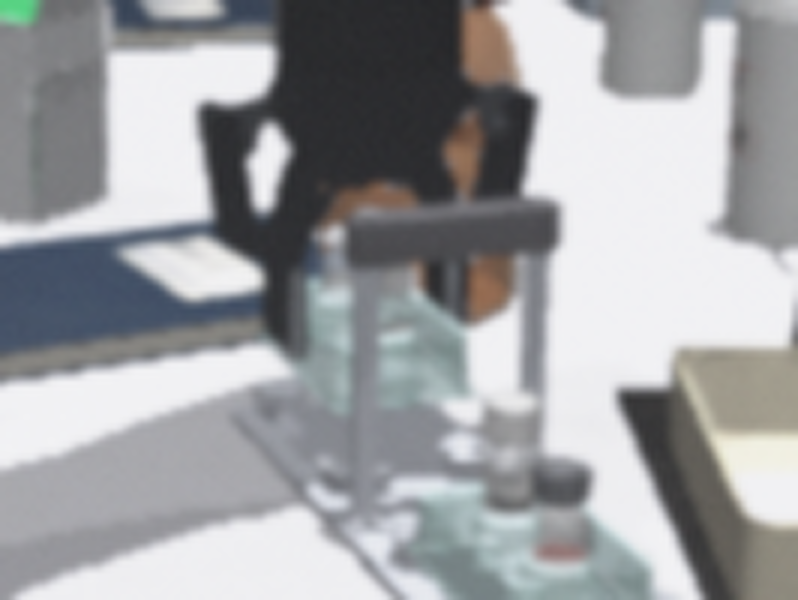

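The block hovers squarely over the pocket, behind the bar. I lower it gently and watch the force.

```bash
python3 -m crank '[[0,0,3,0,0,0],[0,0,7,0,0,0],[0,0,11,0,0,0],[0,0,15,0,0,0],[0,0,18,0,0,0],[0,0,21,0,0,0],[0,0,24,0,0,0],[0,0,26,0,0,0],[0,0,28,0,0,0],[0,0,29,0,0,0]]' 1; python3 -m crank '[[0,0,0.5,0,0,0],[0,0,1,0,0,0],[0,0,1.5,0,0,0],[0,0,2,0,0,0],[0,0,2,0,0,0],[0,0,2,0,0,0],[0,0,2,0,0,0],[0,0,2,0,0,0],[0,0,2,0,0,0],[0,0,2,0,0,0]]' 1; python3 blk.py
```

```text
time_s: 11.9
ee_pos: [548.7, 208.5, 23.6]
eef_rot: [0.0, 0.611, 0.792, 0.001]
force: [4.5, 0.8, 1.7]
width: 57.0
finger_force: 64.5
time_s: 13.15
ee_pos: [548.1, 208.3, 21.4]
eef_rot: [0.0, 0.611, 0.792, 0.0]
force: [3.8, 2.6, 2.0]
width: 56.5
finger_force: 64.6
side 381 x [-58.9 -58.2 -44.6  19.1  23.8] z [-27.   -9.6  14.3]
-60 61 [ 3.  11.2 14.7]
-50 152 [-11.   -1.1  10.5]
-40 60 [-26.6 -14.8 -11.4]
-30 16 [-13.2 -12.4 -11.8]
-20 16 [-13.2 -12.6 -11.8]
-10 13 [-13.8 -12.4 -11. ]
0 17 [-21.9 -12.2 -10.5]
10 36 [-27.4 -18.4 -12.3]
20 7 [-27.8 -16.7 -12. ]
front [-58.5 -53.6 -48.6 -46.8] [ -0.351 -48.029]
top few 24
```

Underside is about 8.6 mm up and forces are small, so it is seated or nearly so. I release, then raise.

```bash
python3 -m crank '[[0,0,0,0,0,0],[0,0,0,0,0,0],[0,0,0,0,0,0],[0,0,0,0,0,0],[0,0,0,0,0,0],[0,0,0,0,0,0],[0,0,0,0,0,0],[0,0,0,0,0,0],[0,0,0,0,0,0],[0,0,0,0,0,0]]' -1;  python3 -m crank '[[0,0,-2,0,0,0],[0,0,-8,0,0,0],[0,0,-20,0,0,0],[0,0,-40,0,0,0],[0,0,-65,0,0,0],[0,0,-95,0,0,0],[0,0,-125,0,0,0],[0,0,-150,0,0,0],[0,0,-165,0,0,0],[0,0,-170,0,0,0]]' -1
python3 - <<'E'
from h import *
need(568.7,128.8,190,-75.3)
im,_,W=cloud('side'); np.save('side5.npy',W); c=project('side',[560,170,40])[0].astype(int)
a,e=max(c[1]-60,0),max(c[0]-60,0)
save('s5.png',cv2.resize(im[a:a+100,e:e+133],None,fx=6,fy=6,interpolation=cv2.INTER_CUBIC))
E
```

```text
time_s: 14.5
ee_pos: [548.1, 208.2, 21.4]
eef_rot: [-0.0, 0.611, 0.792, 0.0]
force: [-0.8, 0.6, 0.4]
width: 85.3
finger_force: 0.0
time_s: 15.75
ee_pos: [548.3, 208.3, 192.6]
eef_rot: [0.0, 0.611, 0.792, 0.001]
force: [0.0, 0.3, 0.3]
width: 85.6
finger_force: 0.0
shift [-82.1  -0.4   2.6] turn [ 6.000e-02 -7.000e-02  8.997e+01] now [548.3 208.3 192.6]
```

View pics/s5.png

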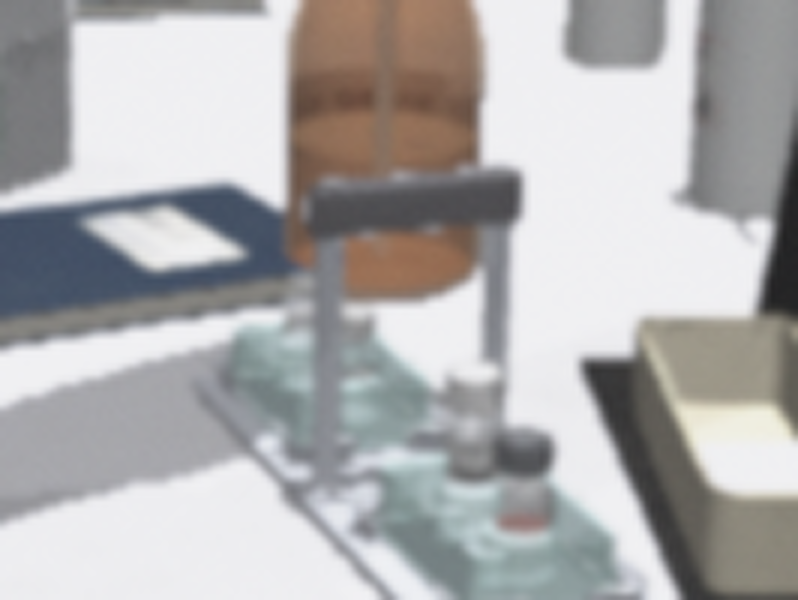

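The block sits in the pocket with its vials upright. I check the seat in numbers from the side depth, comparing it with the stowed block.

```bash
cat > chk.py <<'E'
from h import *
import sys
def chk(W,c=(568.7,128.8,0),yaw=14.7):
    L=R.from_euler('z',-yaw,degrees=True).apply(W.reshape(-1,3)-np.array(c))
    b=L[(abs(L[:,0])<50)&(abs(L[:,1])<20)&(L[:,2]>112)&(L[:,2]<135)]
    print('bar',len(b),np.percentile(b,[3,50,97],axis=0).round(1).tolist())
    for s in(1,-1):
        k=L[(abs(L[:,0])<40)&(abs(L[:,1]-82*s)<58)&(L[:,2]>29)&(L[:,2]<39)]
        A=np.c_[k[:,0],k[:,1]-82*s,np.ones(len(k))]
        for _ in range(6):
            f=np.linalg.lstsq(A,k[:,2],rcond=None)[0]; e=abs(A@f-k[:,2]); m=e<1.5; A,k=A[m],k[m]
        print(s,len(k),'plane',f.round(3),'x',np.percentile(k[:,0],[1,99]).round(1),'y',np.percentile(k[:,1],[1,99]).round(1))
        print('  rect',[np.round(t,1).tolist() for t in cv2.minAreaRect(k[:,:2].astype(np.float32))])
if __name__=='__main__':
    chk(np.load(sys.argv[1]))
E
python3 chk.py side5.npy
```

```text
bar 321 [[-40.2, -11.8, 112.7], [-1.0, -8.2, 122.3], [38.8, 0.6, 129.8]]
1 148 plane [8.0000e-03 7.0000e-03 3.3106e+01] x [-29.5  24.8] y [ 33.5 123.3]
  rect [[-2.2, 79.2], [55.2, 93.1], 0.4]
-1 243 plane [1.2000e-02 1.1000e-02 3.3296e+01] x [-26.6  28.6] y [-130.1  -43.1]
  rect [[0.9, -87.0], [56.7, 89.5], 0.4]
```

Both block tops lie at the same height (33.1 and 33.3 mm) and are flat, so the block is seated. Next I move to the bar.

```bash
python3 -m crank '[[-4,0,0,0,0,9],[-14,0,0,0,0,18],[-26,0,0,0,0,27],[-38,0,0,0,0,36],[-50,0,0,0,0,45],[-60,0,0,0,0,54],[-70,0,0,0,0,63],[-77,0,0,0,0,72],[-82,-0.4,0,0,0,81],[-82,-0.4,0,0,0,90]]' -1; python3 -m crank '[[0,0,0,0,0,0],[0,0,5,0,0,0],[0,0,15,0,0,0],[0,0,25,0,0,0],[0,0,35,0,0,0],[0,0,40,0,0,0],[0,0,40,0,0,0],[0,0,40,0,0,0],[0,0,40,0,0,0],[0,0,40,0,0,0]]' -1
python3 - <<'E'
from h import *
need(568.7,128.8,109,-75.3)
im,_,W=cloud('side'); c=project('side',[560,150,90])[0].astype(int)
a,e=max(c[1]-60,0),max(c[0]-60,0)
save('s6.png',cv2.resize(im[a:a+100,e:e+133],None,fx=6,fy=6,interpolation=cv2.INTER_CUBIC))
E
```

```text
time_s: 17.05
ee_pos: [568.0, 128.1, 190.3]
eef_rot: [0.0, 0.992, 0.125, -0.001]
force: [-0.7, 0.9, 0.4]
width: 85.8
finger_force: 0.0
time_s: 18.3
ee_pos: [568.5, 128.8, 151.6]
eef_rot: [-0.0, 0.992, 0.128, 0.0]
force: [0.2, -0.7, 0.3]
width: 85.4
finger_force: 0.0
shift [ 0.1  0.1 42.6] turn [-0.   -0.03 -0.02] now [568.5 128.8 151.6]
```

View pics/s6.png

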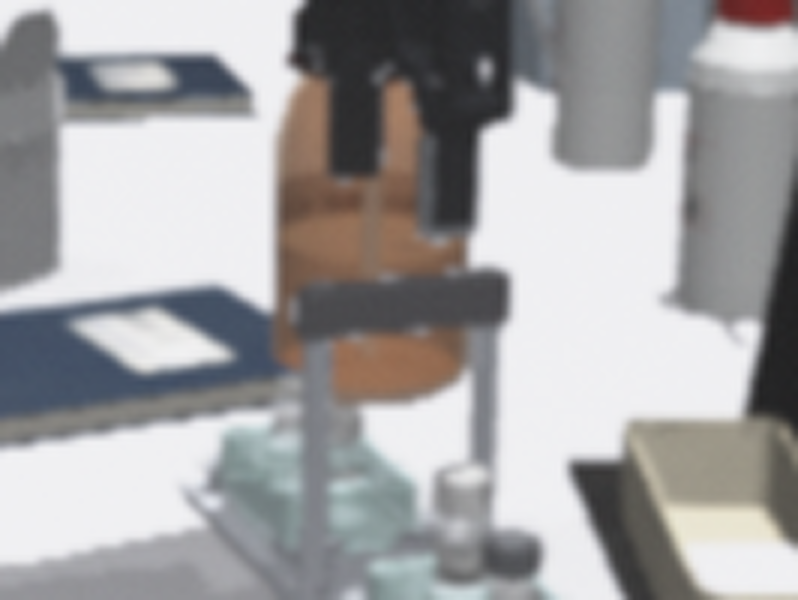

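The fingers straddle the bar, one near finger at column 450 and the far one at 355. I descend and grip.

```bash
python3 -m crank '[[0,0,5,0,0,0],[0,0,12,0,0,0],[0,0,20,0,0,0],[0,0,28,0,0,0],[0,0,35,0,0,0],[0,0,40,0,0,0],[0,0,42,0,0,0],[0,0,42,0,0,0],[0,0,42,0,0,0],[0,0,42,0,0,0]]' -1; python3 -m crank '[[0,0,0,0,0,0],[0,0,0,0,0,0],[0,0,0,0,0,0],[0,0,0,0,0,0],[0,0,0,0,0,0],[0,0,0,0,0,0],[0,0,0,0,0,0],[0,0,0,0,0,0],[0,0,0,0,0,0],[0,0,0,0,0,0]]' 1
```

```text
time_s: 19.6
ee_pos: [568.5, 128.8, 109.5]
eef_rot: [-0.0, 0.992, 0.128, 0.0]
force: [-0.3, 0.0, -0.3]
width: 85.4
finger_force: 0.0
time_s: 20.85
ee_pos: [568.5, 128.8, 109.5]
eef_rot: [0.0, 0.992, 0.128, 0.0]
force: [-1.8, -2.1, 5.2]
width: 13.3
finger_force: 59.0
```

Firm grip on the bar (width 13.3). I lift gently to about 130 mm.

```bash
python3 -m crank '[[0,0,-1,0,0,0],[0,0,-3,0,0,0],[0,0,-6,0,0,0],[0,0,-10,0,0,0],[0,0,-15,0,0,0],[0,0,-20,0,0,0],[0,0,-25,0,0,0],[0,0,-29,0,0,0],[0,0,-31,0,0,0],[0,0,-32,0,0,0]]' 1
python3 - <<'E'
from h import *
from chk import chk
p,q=tool(); im,_,W=cloud('side'); chk(W,(568.7,128.8,p[2]-109.5)); print(p)
E
```

```text
time_s: 22.1
ee_pos: [568.4, 128.8, 141.4]
eef_rot: [-0.0, 0.992, 0.128, 0.0]
force: [-0.6, 0.1, -6.9]
width: 13.0
finger_force: 58.4
bar 306 [[-40.3, -19.2, 112.9], [-9.8, -7.9, 122.6], [38.2, 4.3, 132.9]]
1 135 plane [4.0000e-03 1.0000e-03 3.2934e+01] x [-29.5  24.8] y [ 33.7 123.2]
  rect [[-2.1, 80.6], [95.6, 54.8], 89.7]
-1 241 plane [8.0000e-03 7.0000e-03 3.3245e+01] x [-26.6  27.5] y [-130.5  -41.3]
  rect [[0.3, -86.4], [55.4, 92.7], 0.5]
[568.40728795 128.79739739 141.42858333]
```

Weight is about 6.5 N, the caddy is level and the blocks are in place. I continue up.

```bash
python3 -m crank '[[0,0,-2,0,0,0],[0,0,-7,0,0,0],[0,0,-16,0,0,0],[0,0,-28,0,0,0],[0,0,-42,0,0,0],[0,0,-58,0,0,0],[0,0,-74,0,0,0],[0,0,-88,0,0,0],[0,0,-97,0,0,0],[0,0,-100,0,0,0]]' 1; python3 -m crank '[[0,0,0,0,0,0],[0,0,0,0,0,0],[0,0,0,0,0,0],[0,0,0,0,0,0],[0,0,0,0,0,0],[0,0,0,0,0,0],[0,0,0,0,0,0],[0,0,0,0,0,0],[0,0,0,0,0,0],[0,0,0,0,0,0]]' 1
python3 - <<'E'
from h import *
from chk import chk
p,q=tool(); im,_,W=cloud('side'); chk(W,(568.7,128.8,p[2]-109.5)); print(p)
c=project('side',[568,120,190])[0].astype(int); a,e=max(c[1]-60,0),max(c[0]-70,0)
save('s7.png',cv2.resize(im[a:a+110,e:e+140],None,fx=5,fy=5,interpolation=cv2.INTER_CUBIC))
E
```

```text
time_s: 23.4
ee_pos: [568.5, 128.8, 241.9]
eef_rot: [-0.0, 0.992, 0.128, 0.0]
force: [-0.5, -0.4, -6.8]
width: 12.8
finger_force: 58.4
time_s: 24.65
ee_pos: [568.4, 128.8, 241.4]
eef_rot: [-0.0, 0.992, 0.128, -0.0]
force: [-0.1, -0.1, -6.5]
width: 13.0
finger_force: 58.4
bar 322 [[-40.5, -19.0, 112.9], [-9.5, -8.4, 121.7], [38.7, 2.6, 132.7]]
1 118 plane [4.0000e-03 4.0000e-03 3.3093e+01] x [-28.6  25.3] y [ 34.2 125.4]
  rect [[-1.3, 80.0], [54.9, 92.8], 0.2]
-1 219 plane [1.1000e-02 9.0000e-03 3.3212e+01] x [-26.6  27.3] y [-131.1  -40.4]
  rect [[0.4, -83.7], [55.3, 96.4], 0.9]
[568.40259255 128.79021108 241.35323285]
```

View pics/s7.png

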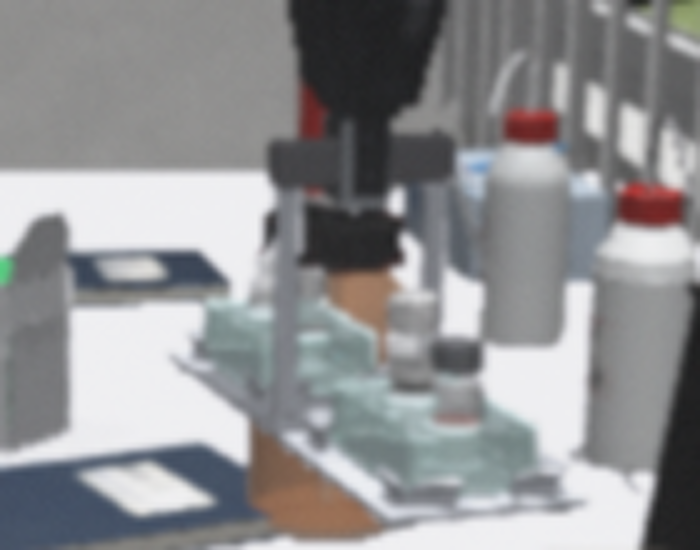

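The caddy hangs level about 132 mm up, steady, with both blocks seated and the vials standing.

```bash
python3 -c "
from station import r
print(r.close_job())"
```

```text
the job is handed in; nothing more can be done
None
```

The loose block is seated in the caddy's empty pocket, and I handed the job in with the caddy held level and steady by its bar, feet about 132 mm up and all four vials standing; no verdict came back.

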